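Fit the bending die on the bench bender

TASK

Fit the loose bending die onto the bench bender: lower it over the shaft, turn it gently by feel until the pin finds its hole, and let it down fully home and flat on the turret. Then let go of it and swing the keeper by its knob over the die's flange. Keep the contact forces low (never lean on the die) and leave the hammer, tin and steel offcut where they lie.

Things in the scene. Friction and masses are not known exactly. Their poses are not given: they have to be found in the camera images.
- die_centre (a point): Loose steel bending die, 0.64-0.90 kg, flat on the bench, right way up: square flange 80 x 80 x 12 mm with a square former 36 x 36 mm, 34 mm tall, on its middle (46 mm in all). Grasp the former, fingertips above the flange. Point: on the die's axis, 23 mm above the underside; z up, x and y along the sides of flange and former. A 17.5 mm bore runs right through on the axis.
- die_under (a point): Centre of the die's underside, where the bore opens; axes as die_centre, 23 mm below it.
- die_hole (a point): The die's one pin hole, 10.5 mm wide, right through the flange, 30 mm from the die's axis in its +x direction; this point is at the underside. Axes as die_centre.
- seat (a point): Bender, fixed to the bench: middle of the top face of its round turret (100 mm across, 40 mm above the bench), on the shaft's axis; z up, x and y along its green base plate, which spans x -80 to 80, y -70 to 110 mm from here, its top 22 mm below. The turret is stiff and was left at an unreported angle: seen from above the pin stands anywhere within 0.35 rad either side of this x direction.
- shaft_top (a point): Top of the bender's upright shaft: 16 mm thick, 42 mm above the seat, last 4 mm tapered. The pin (not listed) is 9 mm thick, 10 mm above the seat, 30 mm from the shaft's axis. A die on the shaft whose hole is off the pin rests on the pin, 10 mm above the seat; within about 0.03 rad of the right angle it drops over it. Axes as seat.
- keeper (a joint): Keeper angle, rad: 0 = closed, short end pointing from pivot to shaft, over a seated die's flange; grows counter-clockwise from above as it opens; stops at -0.08 and 1.9; starts at 1.2 to 1.7. Friction 0.15 N m; stays where left. Bar 14 mm wide, 8 mm thick, underside 14 mm above the seat (2 mm over the flange of a seated die); short end 54 mm long from the pivot.
- pivot (a point): The keeper's vertical pivot axis, 85 mm from the shaft axis in the seat's +y direction, at the underside of the keeper's bar, 14 mm above the seat.
- knob (a point): Keeper's knob, upright black cylinder 16 mm thick on the long end, 60 mm from the pivot, opposite the short end. Point: on its axis, 24 mm above the bar's underside (38 mm above the seat); it stands 34 mm tall over the bar's top, its own top 18 mm above this point. At joint value 0 it lies beyond the pivot in the seat's +y direction.
- hammer: A loose hammer lying flat near the work; leave it alone.
- tin: A loose plain steel can, 66 mm wide, 90 mm tall; origin at the centre of its underside; leave it alone.
- offcut: A loose flat steel offcut 140 x 30 x 12 mm, origin at the centre of its underside; leave it alone.
Not all that is in view belongs to the job. Leave any blue or pink look-alike of the part that bears die_centre alone.

How it is judged:
By the outcome, as a careful person would: the job done as asked, in the order asked, and still so for the second after the job is handed in, with the robot touching nothing.
It also fails if it takes over 72 s, if anything falls off the work surface, if the arm or the gripper's body presses on something with over 40 N, if the wrist force passes 120 N, or if a joint passes its speed limit or range.

ROBOT

A 6-joint arm with a two-finger parallel gripper is mounted at the origin on the work surface. World frame = base frame: x ahead of the robot, y to its left, z up, the work surface at z = 0. Lengths are in m, angles in rad, forces in N, time in s.
With the tool pointing down it reaches from about 0.425 to 0.95 m from the base axis. Payload 3.5 kg.
Tool frame: the origin (TCP) lies on the centre line of the jaws, within the pads' length; the fingertips stand 19 mm ahead of it and the grasp point (between the pads) is the TCP; z points along the fingers, y is the line along which they close (so a half turn about z gives the same grasp; the last joint's range is limited). The gripper opens to 85 mm and grips with 20 to 120 N. Pads are 22 mm wide; open, the fingers measure 114 mm over their backs; the gripper's body (76 mm by 85 mm) begins 54 mm behind the grasp point. The pads swing forward as they close: fully open they stand 13 mm farther back than shut.
Start: joints at [0.997, 0.286, 1.577, -0, 1.279, -0.15], TCP at [0.278, 0.615, 0.211] pointing down, gripper open.
Joint ranges: [-2.77, 2.77], [-0.9, 2.22], [0.21, 2.48], [-1.53, 4.67], [0.24, 2.81], [-2.84, 2.84]. Speed limits (rad/s): [2.79, 2.79, 3.14, 3.14, 3.14, 3.14].

INTERFACE

Orientations are given as a unit quaternion [x, y, z, w].
In Python, from plant import status, cams, ctrl gives the robot as it stands.
- The arm moves only by the shell command python3 -m inch 'ROWS' [FORCE]. ROWS is JSON, a list of rows, each a list of 3 entries, a list of its own where there are three numbers: the opening, from -1 (shut) to 1 (fully open), then the shift along the tool's x, y, z in cm, then the turn about the tool's z in rad. In form: [[jaw, [dx, dy, dz], twist], ...]. A call has 1 to 20 rows; each row is the pose to reach, as a shift and turn from the pose commanded when the call began, along the tool's axes at that moment; what a row does not reach only later rows make up. A row lasts 1/10 s, in which the tool goes at most 50 mm and 8.59 degrees, less where a joint would pass 70% of its speed; a pose out of reach is approached as far as the arm can. A call with a gripper value outside its range is refused whole. The fingers move at their own pace and stop on an object; FORCE is the grip in N (left out, the last holds). Time passes only in rows, so rows that repeat a pose let the fingers close. It gives the time, the measured TCP pose, the force and the opening at its end, in the units of the state.
- status.get_state(): the state, without advancing time (a new reading comes with each control period).
- cams.read_camera(name): name is "side" or "top"; returns the picture (480x640x3 uint8, blue, green, red); there is no depth.
- cams.calibration(name): a dict with "camera_matrix" (3x3 intrinsics, pixels), "k1" (the pictures are not rectified: a ray, as slopes to the right and down, at radius r is drawn at 1 + k1 r^2 times it, then the intrinsics apply), "cam_to_world" (4x4, takes a point from camera to world coordinates). Camera axes: x right, y down, z forward; pixel columns grow to the right and rows downward; lengths in m; the calibration is good to about 2 mm. A picture is of the moment at which its call begins. calibration takes no time and is no camera call.
- ctrl.sign_off(): hands the job in, once; it reports no verdict.
The state is a dict: "time": time; "qpos": joint angles; "dq": joint speeds; "joint_efforts": joint torques, N m; "eef_pos": TCP position; "tcp_rot": TCP orientation; "contact_force": force on the tool from outside, world axes, zero at the start; "wrist_torque": the same for the moment, N m; "opening": opening from 0.0 (shut) to 1.0 (fully open).
Only numpy, scipy, OpenCV 4.12 (cv2) and the standard library are available. Lean on these libraries where they do the work, as an engineer would, in place of code of your own. Each camera call takes 0.05 s, during which the arm holds its last target. There are 200 camera calls.

## Working session

There is one attempt and no reset: what is moved stays moved. The work goes in short steps, Python scripts to look and compute and a shell command to move; the robot and the scene stay as the last step left them, time stands still between calls to the robot, and variables do not carry over. Pictures are saved under pics/ and viewed, on a budget of 10 in all, crops included, one or two more only if the job needs it, and the job is handed in when it is done.

```bash
mkdir -p pics; ls; cat > h.py <<'E'
import numpy as np, cv2
from plant import status, cams, ctrl
def ray(name,u,v):
    c=cams.calibration(name);K=np.array(c["camera_matrix"]);T=np.array(c["cam_to_world"]);k=c["k1"]
    d=np.array([(u-K[0,2])/K[0,0],(v-K[1,2])/K[1,1]]);s=d.copy()
    for _ in range(20): s=d/(1+k*(s@s))
    return T[:3,3],T[:3,:3]@np.array([s[0],s[1],1])
def onz(name,u,v,z):
    o,d=ray(name,u,v);return o+d*(z-o[2])/d[2]
def proj(name,p):
    c=cams.calibration(name);K=np.array(c["camera_matrix"]);T=np.array(c["cam_to_world"])
    q=T[:3,:3].T@(np.array(p)-T[:3,3]);s=q[:2]/q[2];s=s*(1+c["k1"]*(s@s));return K[0,0]*s[0]+K[0,2],K[1,1]*s[1]+K[1,2]
E
python3 - <<'E'
from h import *
for n in("top","side"):
    cv2.imwrite(f"pics/{n}0.png",cams.read_camera(n)); c=cams.calibration(n); print(np.round(c["cam_to_world"],3),np.round(c["camera_matrix"],1),c["k1"])
print(status.get_state())
E
```

```text
pics
[[-2.000e-03 -9.810e-01  1.930e-01  3.030e-01]
 [-1.000e+00  1.000e-03 -2.000e-03 -9.000e-03]
 [ 2.000e-03 -1.930e-01 -9.810e-01  1.172e+00]
 [ 0.000e+00  0.000e+00  0.000e+00  1.000e+00]] [[515.1   0.  312.5]
 [  0.  515.1 239.2]
 [  0.    0.    1. ]] 0.02574386583693623
[[ 0.997 -0.056  0.054  0.446]
 [-0.077 -0.605  0.793 -1.042]
 [-0.011 -0.795 -0.607  0.861]
 [ 0.     0.     0.     1.   ]] [[559.9   0.  318.3]
 [  0.  559.9 249.8]
 [  0.    0.    1. ]] 0.047779903552623654
{'time': 0.1, 'qpos': array([ 9.97021011e-01,  2.87120733e-01,  1.57803244e+00, -9.87353123e-06,
        1.27864953e+00, -1.49975409e-01]), 'dq': array([ 0.00097238, -0.00033222, -0.00315407, -0.00087817,  0.0016969 ,
       -0.00107891]), 'joint_efforts': array([-3.90952209e-05, -4.07301950e+01, -2.93698579e+01, -1.69166751e-04,
        3.43052852e-03,  3.43386951e-06]), 'eef_pos': array([0.27718131, 0.61474988, 0.20995547]), 'tcp_rot': array([ 2.10316212e-01,  9.77632789e-01, -1.03512953e-03, -3.86790262e-04]), 'contact_force': array([ 0.00527999, -1.42093933, -0.03568295]), 'wrist_torque': array([ 0.04294399, -0.05433914,  0.02957608]), 'opening': 0.9989950953200829}
```

View pics/top0.png

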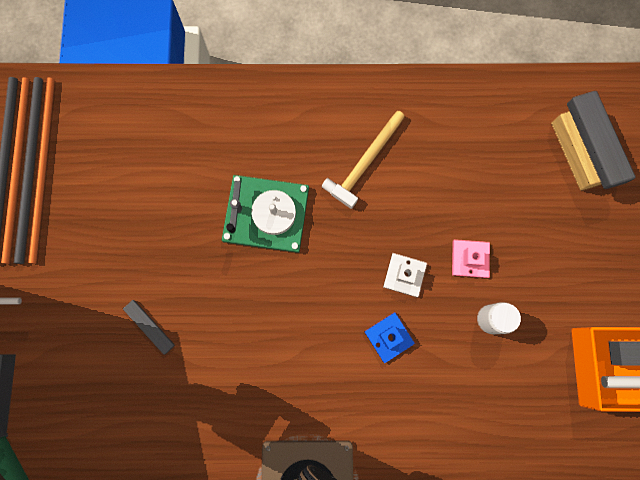

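View pics/side0.png

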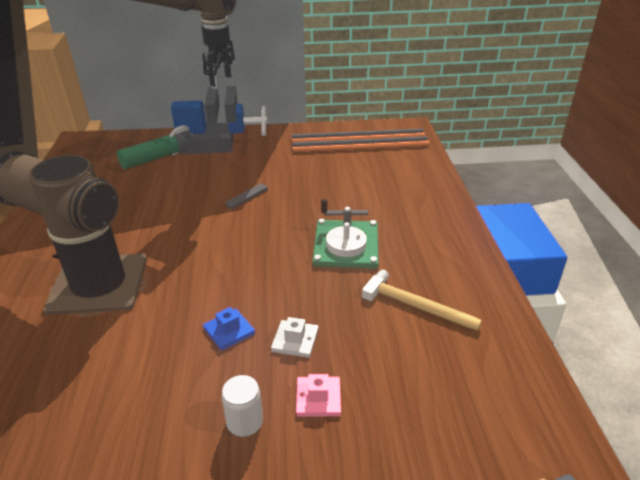

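The top view shows the steel/white die at (406,273). The look-alikes are pink at (472,258) and blue at (391,338). The bender's turret is at (274,211) and its knob is near (231,227). I choose the white die and will check it in a close crop.

```bash
python3 - <<'E'
from h import *
im=cv2.imread("pics/top0.png"); hsv=cv2.cvtColor(im,cv2.COLOR_BGR2HSV)
# die flange: bright unsaturated blob
m=((hsv[...,1]<60)&(hsv[...,2]>130)).astype(np.uint8)*255
m[:, :370]=0; m[:,440:]=0; m[:240]=0; m[310:]=0
m=cv2.morphologyEx(m,cv2.MORPH_CLOSE,np.ones((5,5)))
c=max(cv2.findContours(m,0,2)[0],key=cv2.contourArea)
b=cv2.boxPoints(cv2.minAreaRect(c)); print("die box",b.round(1).tolist())
w=np.array([onz("top",*p,0.012) for p in b])[:,:2]; print(w.round(4).tolist(),w.mean(0),[np.linalg.norm(w[i]-w[i-1]) for i in range(4)])
g=cv2.inRange(hsv,(45,80,40),(90,255,255)); g[:,:200]=0;g[:,330:]=0;g[:160]=0;g[270:]=0
g=cv2.morphologyEx(g,cv2.MORPH_CLOSE,np.ones((7,7)))
c=max(cv2.findContours(g,0,2)[0],key=cv2.contourArea); b=cv2.boxPoints(cv2.minAreaRect(cv2.convexHull(c)))
w=np.array([onz("top",*p,0.018) for p in b])[:,:2]; print("plate",b.round(1).tolist(),w.round(4).tolist(),[np.linalg.norm(w[i]-w[i-1]) for i in range(4)])
a=im[165:265,215:320]; d=im[235:315,365:455]
out=np.zeros((520,800,3),np.uint8); A=cv2.resize(a,None,fx=4,fy=4,interpolation=2); out[:400,:420]=A
D=cv2.resize(d,None,fx=4,fy=4,interpolation=2); out[:320,430:790]=D
cv2.imwrite("pics/crop1.png",out)
E
```

```text
die box [[382.29998779296875, 286.79998779296875], [392.20001220703125, 252.5], [427.29998779296875, 262.5], [417.5, 296.79998779296875]]
[[0.4222, -0.1695], [0.5006, -0.1941], [0.4774, -0.2732], [0.3996, -0.2476]] [ 0.4499505  -0.22112788] [np.float64(0.08132405151872554), np.float64(0.08221433148455562), np.float64(0.08238270287528376), np.float64(0.08188783535158281)]
plate [[221.10000610351562, 241.39999389648438], [230.6999969482422, 174.0], [308.70001220703125, 185.10000610351562], [299.1000061035156, 252.60000610351562]] [[0.5257, 0.1961], [0.6864, 0.1787], [0.6592, -0.0037], [0.4997, 0.0183]] [np.float64(0.17967193679544854), np.float64(0.16163535541710697), np.float64(0.1843879534138192), np.float64(0.16100475056919705)]
```

View pics/crop1.png

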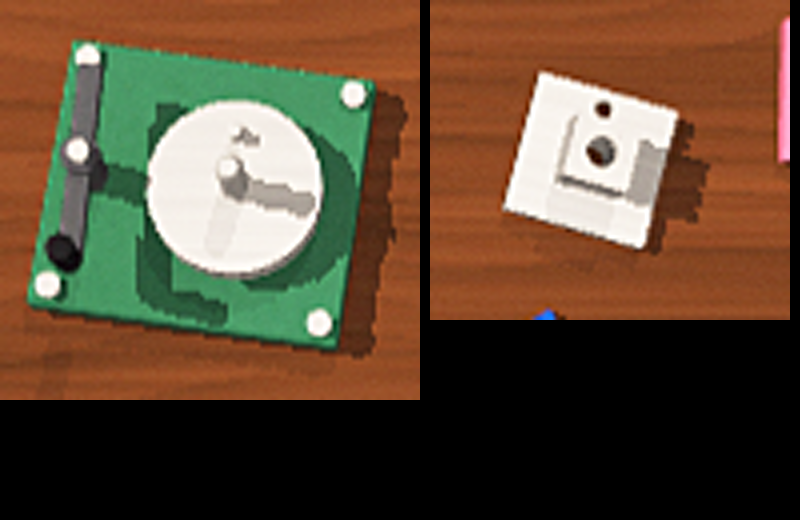

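The crop confirms the white die, right way up. Its pin hole is at about px (408,262) and its bore at (407.5,273). The pin stands at about (276,199), the shaft top at (272,207) and the knob top at (231,227).

```bash
python3 - <<'E'
from h import *
r=lambda x:np.round(x,4).tolist()
# top: turret
for n,box in (("top",(248,185,302,240)),("side",(318,222,375,262))):
    im=cv2.imread(f"pics/{n}0.png"); hsv=cv2.cvtColor(im,cv2.COLOR_BGR2HSV)
    m=((hsv[...,1]<70)&(hsv[...,2]>110)).astype(np.uint8)*255; k=np.zeros_like(m); x0,y0,x1,y1=box;k[y0:y1,x0:x1]=m[y0:y1,x0:x1]
    k=cv2.morphologyEx(k,cv2.MORPH_OPEN,np.ones((3,3)))
    c=cv2.convexHull(max(cv2.findContours(k,0,1)[0],key=cv2.contourArea))[:,0]
    w=np.array([onz(n,*p,.04)[:2] for p in c]); (cx,cy),R=cv2.minEnclosingCircle(w.astype(np.float32)); print(n,"turret",r([cx,cy,R]),r(w.min(0)),r(w.max(0)))
print("shaft top",r(onz("top",272,207.3,.082)))
bo=[onz("top",215+u/4,165+v/4,.02)[:2] for u,v in((88,55),(352,93),(318,322),(47,285))]; print("bolts",r(bo),r(np.mean(bo,0)))
for a,b in((3,0),(2,1)): d=bo[b]-bo[a];print("ang x",np.arctan2(d[1],d[0]))
for a,b in((1,0),(2,3)): d=bo[b]-bo[a];print("ang y",np.arctan2(-d[0],d[1]))
print("pin top",r(onz("top",276.4,199,.05)),"pivot",r(onz("top",215+77/4,165+150/4,.065)),"knobtop",r(onz("top",230.7,227.3,.096)))
print("die hole",r(onz("top",408.2,262,.012)),"bore",r(onz("top",407.5,273,.046)))
print(status.get_state()["eef_pos"])
im=cv2.imread("pics/side0.png");a=cv2.resize(im[185:275,300:390],None,fx=4,fy=4,interpolation=2);d=cv2.resize(im[310:365,265:330],None,fx=5,fy=5,interpolation=2)
o=np.zeros((370,700,3),np.uint8);o[:360,:360]=a;o[:275,370:695]=d;cv2.imwrite("pics/crop2.png",o)
E
```

```text
top turret [0.5898, 0.0765, 0.0526] [0.5383, 0.0272] [0.6408, 0.1268]
side turret [0.5923, 0.0616, 0.0812] [0.5379, -0.0195] [0.6433, 0.1428]
shaft top [0.5891, 0.0761, 0.082]
bolts [[0.6741, 0.1634], [0.6509, 0.0095], [0.5157, 0.0286], [0.5373, 0.1832]] [0.5945, 0.0962]
ang x -0.14365753348699337
ang x -0.14027273578239555
ang y -0.14917096150662895
ang y -0.1393641303926248
pin top [0.6168, 0.069, 0.05] pivot [0.6046, 0.1613, 0.065] knobtop [0.5414, 0.1626, 0.096]
die hole [0.4786, -0.2299, 0.012] bore [0.449, -0.221, 0.046]
[0.27718131 0.61474988 0.20995547]
```

View pics/crop2.png

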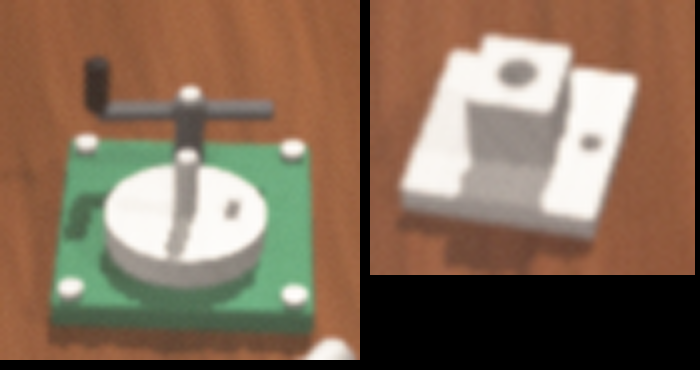

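```bash
cat >> h.py <<'E'
from scipy.spatial.transform import Rotation as Rn
def go(x,y,z,yaw=None):
    s=status.get_state();R=Rn.from_quat(s["tcp_rot"]).as_matrix();d=R.T@(np.array([x,y,z])-s["eef_pos"])*100
    yw=np.arctan2(R[1,1],R[0,1]);t=0 if yaw is None else -((yaw-yw+np.pi/2)%np.pi-np.pi/2)
    print("shift cm",d.round(2).tolist(),"twist",round(t,3),"yaw now",round(yw,3))
def st():
    s=status.get_state();print({k:np.round(s[k],4).tolist() for k in("time","eef_pos","contact_force","wrist_torque","opening","qpos")})
E
python3 - <<'E'
from h import *
go(.56,.2,.22,1.26);go(.56,0,.2,1.26);go(.449,-.221,.13,1.26)
r=lambda x:np.round(x,4).tolist()
print("side: shaft top",r(onz("side",346.75,223.7,.081)),"pin",r(onz("side",358.4,236,.05)),"bore",r(onz("side",265+147/5,310+72/5,.046)),"hole",r(onz("side",265+221/5,310+142/5,.012)))
E
```

```text
shift cm [-42.84, -26.18, -0.96] twist -0.113 yaw now 1.147
shift cm [-51.06, -44.4, 1.08] twist -0.113 yaw now 1.147
shift cm [-50.03, -69.1, 8.13] twist -0.113 yaw now 1.147
side: shaft top [0.593, 0.0755, 0.081] pin [0.6211, 0.0645, 0.05] bore [0.451, -0.2227, 0.046] hole [0.48, -0.2318, 0.012]
```

```bash
python3 -m inch '[[1,[-5,-3,0],0],[1,[-9,-5.5,0],-0.02],[1,[-13,-8,0],-0.04],[1,[-17,-10.5,0],-0.06],[1,[-21,-13,0],-0.08],[1,[-25,-15.5,0],-0.1],[1,[-29,-18,0],-0.11],[1,[-33,-20.5,0],-0.11],[1,[-37,-23,0],-0.11],[1,[-42,-26,0],-0.11],[1,[-44,-30,0],-0.11],[1,[-46,-34,0],-0.11],[1,[-48,-38,0],-0.11],[1,[-49.5,-42,0],-0.11],[1,[-51,-46,1],-0.11],[1,[-51,-50.5,2],-0.11],[1,[-51,-55,4],-0.11],[1,[-51,-59.5,6],-0.11],[1,[-50.5,-64,8],-0.11],[1,[-50,-69,8],-0.11]]' 40
python3 -m inch '[[1,[0,0,0],0],[1,[0,0,0],0],[1,[0,0,0],0]]'
python3 - <<'E'
from h import *
st();go(.450,-.222,.035,1.26)
E
```

```text
time: 2.1
eef_pos: [0.4465, -0.2186, 0.1275]
tcp_rot: [0.156, 0.988, 0.002, -0.003]
contact_force: [0.4, -0.1, -0.4]
opening: 1.001
time: 2.4
eef_pos: [0.45, -0.2185, 0.1312]
tcp_rot: [0.156, 0.988, 0.0, 0.0]
contact_force: [-0.5, -0.5, 0.2]
opening: 1.001
{'time': 2.4, 'eef_pos': [0.45, -0.2185, 0.1312], 'contact_force': [-0.5127, -0.4875, 0.1864], 'wrist_torque': [0.023, -0.0126, 0.0524], 'opening': 1.0007, 'qpos': [-0.6553, -0.019, 2.0696, 0.0004, 1.091, -1.913]}
shift cm [-0.11, -0.34, 9.62] twist -0.003 yaw now 1.257
```

```bash
python3 -m inch '[[0.6,[-0.1,-0.3,2],0],[0.6,[-0.1,-0.3,4],0],[0.6,[-0.1,-0.3,6],0],[0.6,[-0.1,-0.3,7.5],0],[0.6,[-0.1,-0.3,8.5],0],[0.6,[-0.1,-0.3,9],0],[0.6,[-0.1,-0.3,9.3],0],[0.6,[-0.1,-0.3,9.5],0],[0.6,[-0.1,-0.3,9.5],0]]'
python3 - <<'E'
from h import *
st();o=[]
for n,b in(("top",(230,320,355,455)),("side",(270,380,240,350))):
    im=cams.read_camera(n);o.append(cv2.resize(im[b[0]:b[1],b[2]:b[3]],(390,390),interpolation=2))
cv2.imwrite("pics/g1.png",np.hstack(o))
E
```

```text
time: 3.3
eef_pos: [0.4501, -0.2224, 0.0366]
tcp_rot: [0.156, 0.988, -0.0, 0.0]
contact_force: [-0.8, -0.2, -0.4]
opening: 0.796
{'time': 3.3, 'eef_pos': [0.4501, -0.2224, 0.0366], 'contact_force': [-0.7636, -0.222, -0.4272], 'wrist_torque': [-0.0259, -0.0678, 0.0037], 'opening': 0.7965, 'qpos': [-0.6613, 0.1295, 2.1157, 0.0, 0.8956, -1.9185]}
```

View pics/g1.png

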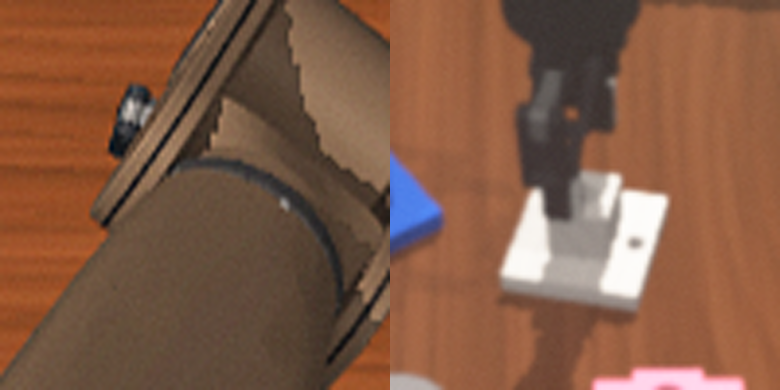

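The side crop shows the open fingers straddling the former, with the tips above the flange. Closing now.

```bash
python3 -m inch '[[0.2,[0,0,0],0],[0,[0,0,0],0],[-0.4,[0,0,0],0],[-1,[0,0,0],0],[-1,[0,0,0],0],[-1,[0,0,0],0],[-1,[0,0,0],0],[-1,[0,0,0],0],[-1,[0,0,0],0],[-1,[0,0,0],0]]' 50
python3 -m inch '[[-1,[0,0,-0.5],0],[-1,[0,0,-1],0],[-1,[0,0,-2],0],[-1,[0,0,-4],0],[-1,[0,0,-6],0],[-1,[0,0,-8],0],[-1,[0,0,-10],0],[-1,[0,0,-12],0],[-1,[0,0,-12],0],[-1,[0,0,-12],0]]'
python3 - <<'E'
from h import *
st();cv2.imwrite("pics/g2.png",cv2.resize(cams.read_camera("side")[130:390,220:440],None,fx=2,fy=2,interpolation=2));go(.5905,.0758,.158,1.26)
E
```

```text
time: 4.4
eef_pos: [0.4497, -0.2222, 0.0362]
tcp_rot: [0.156, 0.988, 0.0, -0.0]
contact_force: [0.9, -0.3, -0.0]
opening: 0.0
time: 5.4
eef_pos: [0.4499, -0.2224, 0.1568]
tcp_rot: [0.156, 0.988, -0.0, 0.001]
contact_force: [-0.4, -0.2, -0.9]
opening: -0.003
{'time': 5.4, 'eef_pos': [0.4499, -0.2224, 0.1568], 'contact_force': [-0.436, -0.2045, -0.8685], 'wrist_torque': [-0.0241, -0.0048, -0.06], 'opening': -0.0031, 'qpos': [-0.6615, -0.0474, 2.0467, -0.0, 1.1408, -1.9185]}
shift cm [-4.24, 32.68, -0.23] twist -0.003 yaw now 1.257
```

View pics/g2.png

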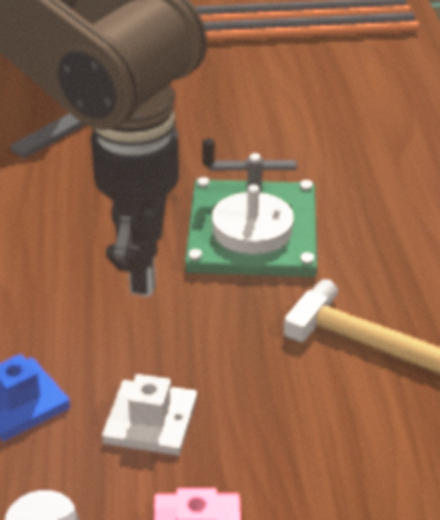

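The fingers shut on nothing; the die still lies untouched at about (148,410) in the crop. I'll compare the tip's pixel position with its predicted one.

```bash
python3 - <<'E'
from h import *
for p in((.45,-.2224,.138),(.45,-.2224,.157),(.45,-.222,.046),(.4408,-.251,.018)): print(p,np.round(proj("side",p),1))
im=cams.read_camera("top"); cv2.imwrite("pics/g3.png",np.hstack([cv2.resize(im[200:320,350:470],(400,400)),cv2.resize(cams.read_camera("side")[220:350,240:370],(400,400))]))
print(ray("side",291,275))
o,d=ray("side",291,275); 
for z in(.12,.138,.157): print(z,onz("side",291,275,z))
E
```

```text
(0.45, -0.2224, 0.138) [292.1 290.5]
(0.45, -0.2224, 0.157) [291.7 283.1]
(0.45, -0.222, 0.046) [293.9 324.2]
(0.4408, -0.251, 0.018) [290.5 344.5]
(array([ 0.44637876, -1.04152765,  0.8610016 ]), array([ 0.00289611,  0.76936994, -0.64223512]))
0.12 [ 0.44972025 -0.15383974  0.12      ]
0.138 [ 0.44963908 -0.17540296  0.138     ]
0.157 [ 0.4495534  -0.19816414  0.157     ]
```

View pics/g3.png

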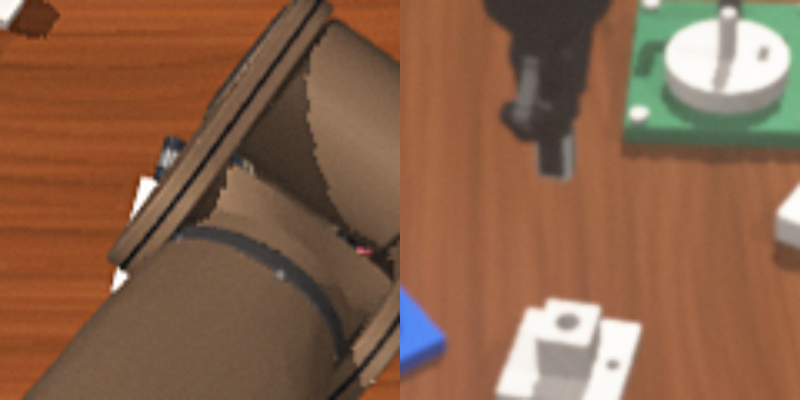

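The tips sit about 12–14 px (roughly 30 mm) higher than the stated TCP implies, both now and in the earlier crop. So the jaws shut just above the former. I'll go lower in small steps and feel for the flange.

```bash
python3 -m inch '[[0.2,[0,0,3],0],[0.2,[0,0,6],0],[0.2,[0,0,9],0],[0.2,[0,0,11],0],[0.2,[0,0,12],0],[0.2,[0,0,12.5],0],[0.2,[0,0,13],0],[0.2,[0,0,13],0]]'
python3 -m inch '[[0.2,[0,0,0.2],0],[0.2,[0,0,0.4],0],[0.2,[0,0,0.4],0]]'
python3 -m inch '[[0.2,[0,0,0.2],0],[0.2,[0,0,0.4],0],[0.2,[0,0,0.4],0]]'
python3 - <<'E'
from h import *
st();im=cams.read_camera("side");cv2.imwrite("pics/g4.png",cv2.resize(im[270:380,240:350],(550,550),interpolation=2))
E
```

```text
time: 6.35
eef_pos: [0.4499, -0.2224, 0.0264]
tcp_rot: [0.156, 0.988, -0.0, 0.0]
contact_force: [0.4, -0.1, 0.1]
opening: 0.599
time: 6.65
eef_pos: [0.4498, -0.2223, 0.0225]
tcp_rot: [0.156, 0.988, -0.0, 0.0]
contact_force: [0.6, -0.8, 0.6]
opening: 0.601
time: 6.95
eef_pos: [0.4495, -0.222, 0.0179]
tcp_rot: [0.156, 0.988, 0.0, -0.0]
contact_force: [-0.2, -0.4, -0.1]
opening: 0.6
{'time': 6.95, 'eef_pos': [0.4495, -0.222, 0.0179], 'contact_force': [-0.1872, -0.3959, -0.144], 'wrist_torque': [0.0413, -0.0075, -0.0017], 'opening': 0.5999, 'qpos': [-0.6615, 0.1627, 2.1213, -0.0, 0.8582, -1.9185]}
```

View pics/g4.png

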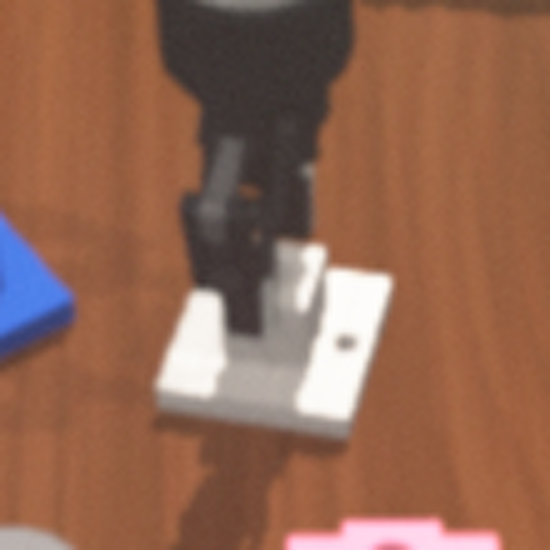

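The fingers straddle the former, with the near tip at about px (289,337). That is still roughly 15–20 mm above the flange, so I continue down.

```bash
python3 -m inch '[[0.2,[0,0,0.2],0],[0.2,[0,0,0.4],0],[0.2,[0,0,0.6],0],[0.2,[0,0,0.6],0]]'
python3 -m inch '[[0.2,[0,0,0.2],0],[0.2,[0,0,0.4],0],[0.2,[0,0,0.4],0]]'
python3 -m inch '[[0,[0,0,0],0],[-0.3,[0,0,0],0],[-1,[0,0,0],0],[-1,[0,0,0],0],[-1,[0,0,0],0],[-1,[0,0,0],0],[-1,[0,0,0],0]]' 50
```

```text
time: 7.4
eef_pos: [0.4494, -0.222, 0.0118]
tcp_rot: [0.156, 0.988, 0.0, -0.0]
contact_force: [0.1, -0.2, 1.2]
opening: 0.601
time: 7.7
eef_pos: [0.4495, -0.2221, 0.0079]
tcp_rot: [0.156, 0.988, 0.0, -0.0]
contact_force: [0.4, -0.0, 0.7]
opening: 0.601
time: 8.4
eef_pos: [0.45, -0.222, 0.0086]
tcp_rot: [0.156, 0.988, 0.0, 0.0]
contact_force: [-0.3, 3.4, 5.1]
opening: 0.411
```

```bash
python3 -m inch '[[-1,[0,0,-0.3],0],[-1,[0,0,-0.6],0],[-1,[0,0,-1.2],0],[-1,[0,0,-2],0],[-1,[0,0,-2],0],[-1,[0,0,-2],0]]'
python3 -m inch '[[-1,[0,0,-2],0],[-1,[0,0,-4],0],[-1,[0,0,-6],0],[-1,[0,0,-8],0],[-1,[0,0,-10],0],[-1,[0,0,-10],0],[-1,[0,0,-10],0]]'
python3 - <<'E'
from h import *
st();im=cams.read_camera("side");cv2.imwrite("pics/g5.png",cv2.resize(im[220:340,230:350],(560,560),interpolation=2));go(.5905,.0758,.13,1.28)
E
```

```text
time: 9.0
eef_pos: [0.4499, -0.2225, 0.0286]
tcp_rot: [0.156, 0.988, -0.0, 0.0]
contact_force: [-0.1, 0.2, -7.3]
opening: 0.41
time: 9.7
eef_pos: [0.4495, -0.2221, 0.1278]
tcp_rot: [0.156, 0.988, -0.0, -0.0]
contact_force: [-0.6, 1.0, -9.0]
opening: 0.406
{'time': 9.7, 'eef_pos': [0.4495, -0.2221, 0.1278], 'contact_force': [-0.6103, 0.9648, -9.0112], 'wrist_torque': [-0.0121, 0.0529, -0.0216], 'opening': 0.4063, 'qpos': [-0.6615, -0.0118, 2.0695, -0.0001, 1.0839, -1.9185]}
shift cm [-4.3, 32.66, -0.31] twist -0.023 yaw now 1.257
```

View pics/g5.png

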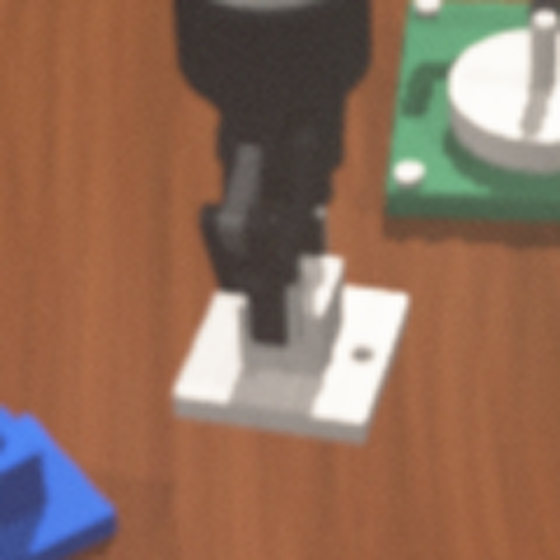

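The die is held level with about 8 N of weight. Moving it over the shaft.

```bash
python3 -m inch '[[-1,[0,2,-1],0],[-1,[-0.5,5,-1],0],[-1,[-1,8,-1],0],[-1,[-1.5,11,-1],0],[-1,[-2,14,-1],0],[-1,[-2.5,17,-1],0],[-1,[-3,20,-1],0],[-1,[-3.5,23,-1],0],[-1,[-4,26,-1],0],[-1,[-4.3,29,-0.6],0],[-1,[-4.3,31,-0.3],0],[-1,[-4.3,32.2,0],0],[-1,[-4.3,32.6,0],0],[-1,[-4.3,32.6,0],0],[-1,[-4.3,32.6,0],0]]'
python3 - <<'E'
from h import *
st();im=cams.read_camera("side");cv2.imwrite("pics/g6.png",cv2.resize(im[140:280,280:420],(560,560),interpolation=2))
for p in((175,395),(362,422),(408,294)): print("before",onz("side",230+p[0]*120/560,220+p[1]*120/560,.131).round(4))
go(.5908,.0755,.13)
E
```

```text
time: 11.25
eef_pos: [0.5909, 0.0737, 0.1279]
tcp_rot: [0.157, 0.988, -0.0, -0.0]
contact_force: [-0.1, -0.2, -7.4]
opening: 0.408
{'time': 11.25, 'eef_pos': [0.5909, 0.0737, 0.1279], 'contact_force': [-0.102, -0.2063, -7.4126], 'wrist_torque': [-0.0473, 0.0462, 0.0285], 'opening': 0.4085, 'qpos': [-0.0459, 0.1953, 1.8453, -0.0008, 1.1017, -1.302]}
before [ 0.4017 -0.2508  0.131 ]
before [ 0.4768 -0.2735  0.131 ]
before [ 0.5012 -0.1966  0.131 ]
shift cm [0.09, 0.17, -0.18] twist 0 yaw now 1.256
```

View pics/g6.png

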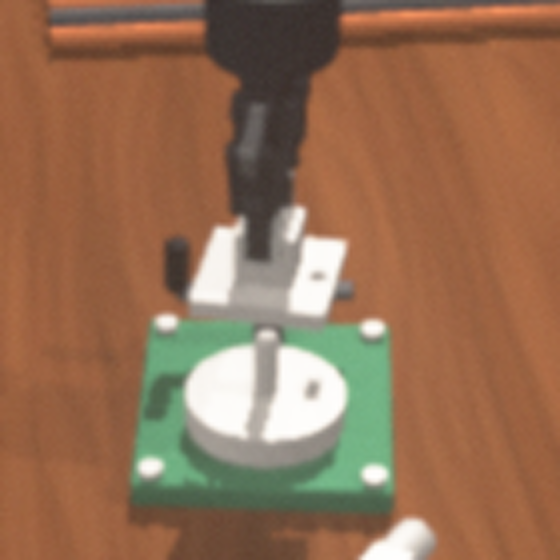

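The die hangs over the shaft: its flange corners are at (190,302) and (347,240) in the crop, the shaft top at (266,332), the pin at (313,390) and the die hole at (318,275).

```bash
python3 - <<'E'
from h import *
f=lambda u,v,z:onz("side",280+u/4,140+v/4,z).round(4)
c=(f(190,302,.1313)+f(347,240,.1313))/2; print("die",c,"hole",f(318,275,.1313),"shaft",f(266,331,.081),f(266,333,.081))
for q in((316,383),(313,388)): print("pin",f(*q,.05))
im=cv2.imread("pics/side0.png")[225:250,348:368]; print(im[:,:,1][::1,:])
E
```

```text
die [0.59315 0.07    0.1313 ] hole [0.6208 0.0624 0.1313] shaft [0.5928 0.0796 0.081 ] [0.5926 0.0775 0.081 ]
pin [0.6227 0.0654 0.05  ]
pin [0.6202 0.0603 0.05  ]
[[177 150 131 149 161 164 167 169 168 170 169 172 171 171 172 172 173 171
  171 172]
 [149 156 175 190 193 190 183 176 174 172 169 171 169 169 168 171 173 170
  172 173]
 [146 180 227 238 236 233 223 208 196 186 175 172 169 170 169 171 170 171
  172 171]
 [148 194 241 248 248 246 244 239 235 224 205 187 177 172 172 173 172 174
  172 172]
 [149 199 243 249 249 249 249 248 247 244 237 225 202 183 173 171 172 173
  172 174]
 [149 199 243 249 249 250 249 249 250 249 248 244 236 218 192 176 174 173
  172 173]
 [147 200 243 249 249 250 249 250 250 249 249 249 247 241 226 197 174 167
  171 174]
 [147 199 244 249 250 250 250 250 250 250 250 249 250 249 245 230 183 157
  166 174]
 [150 203 244 250 250 250 250 250 249 247 248 247 249 250 249 244 213 167
  166 173]
 [155 206 244 250 250 250 250 249 245 234 233 236 242 249 250 249 238 205
  177 173]
 [158 209 245 250 250 250 249 247 234 199 192 208 233 248 251 250 248 235
  196 174]
 
[... 489 characters left out ...]
 250 237
  189 171]
 [245 249 250 250 251 251 251 251 251 251 251 250 250 250 251 250 243 211
  173 170]
 [247 250 250 251 251 251 251 251 251 251 251 251 250 251 250 246 221 171
  158 169]
 [248 250 250 250 251 252 251 251 251 251 251 251 251 250 245 226 176 149
  158 171]
 [249 250 250 251 251 251 252 252 251 251 251 251 249 241 221 175 147 143
  160 170]
 [250 251 250 251 251 252 252 252 251 251 250 247 232 202 164 138 132 141
  161 171]
 [251 251 250 251 251 251 251 250 249 245 233 214 181 151 136 133 134 146
  163 170]
 [250 249 248 247 248 247 243 232 221 207 176 156 143 134 130 130 140 155
  168 171]
 [239 233 225 221 218 214 198 178 160 151 140 136 134 132 131 133 143 163
  173 174]]
```

```bash
python3 - <<'E'
from h import *
for n,(x0,x1,y0,y1) in (("top",(265,298,193,222)),("side",(352,366,230,244))):
    g=cv2.imread(f"pics/{n}0.png")[...,1]
    print(n); print(g[y0:y1,x0:x1] if n=="side" else g[193:220,262:298])
print("shadow tip guess",onz("top",293.75,215.75,.04), onz("side",300+170/4+0,185+255/4,.04))
E
```

```text
top
[[196 235 248 244 241 241 240 239 239 240 240 241 240 240 241 241 240 241
  241 243 245 252 242 186 143 150 154 153 154 156 153 155 154 153 152 151]
 [254 246 242 241 241 241 239 240 241 240 239 240 240 241 241 240 240 240
  240 240 240 242 245 253 200 188 147 153 155 154 153 153 150 155 153 156]
 [241 239 238 238 238 239 237 238 239 238 240 236 235 237 242 239 239 238
  237 238 236 237 238 243 247 244 172 121 157 157 155 158 154 156 158 160]
 [238 238 237 237 237 237 237 237 237 238 243 239 235 216 228 245 239 238
  237 236 237 236 236 236 240 244 236 136 128 132 136 159 155 157 156 158]
 [238 239 238 238 237 238 238 237 237 237 246 249 254 159 147 234 246 242
  238 237 237 237 237 236 237 239 246 236 136  66  75 140 164 163 161 159]
 [239 239 239 238 238 238 238 238 238 240 239 241 226 122 152 151 235 224
  242 238 237 236 236 238 236 237 240 247 240 115  74  87 145 142 165 160]
 [238 239 239 239 240 238 239 239 240 241 229 172 129 117 159 156 152 148
  248 241 240 239 239 239 239 239 240 243 251 231  74  84  90  86 145 167]
 [240 240 240 239 239 240 238 239 241 242 232 183 171
[... 3146 characters left out ...]
9 250 249 244 213 167]
 [250 250 250 249 245 234 233 236 242 249 250 249 238 205]
 [250 250 249 247 234 199 192 208 233 248 251 250 248 235]
 [250 250 247 241 219 173 159 182 230 248 251 251 250 243]
 [251 250 247 237 198 160 154 186 234 249 251 251 250 244]
 [251 250 248 239 191 162 165 202 242 250 251 251 250 245]
 [251 251 250 242 212 193 198 223 245 250 251 251 251 245]
 [251 251 250 248 241 239 239 243 248 250 251 251 251 244]
 [251 251 251 250 250 249 249 249 250 250 251 251 250 237]
 [251 251 251 251 251 251 251 250 250 250 251 250 243 211]
 [251 251 251 251 251 251 251 251 250 251 250 246 221 171]]
shadow tip guess [0.58034054 0.03001702 0.04      ] [0.57804607 0.02957359 0.04      ]
```

Reading the top-view pixels, the dark "J" is the shaded side of the pin. The pin's own axis is at about px (273,197), a world angle of about 0.0 as seen from the shaft. So I'll turn the die by about +0.31 in the world before lowering.

```bash
python3 -m inch '[[-1,[0.05,0.1,0],-0.08],[-1,[0.1,0.2,0],-0.16],[-1,[0.1,0.2,0],-0.24],[-1,[0.1,0.2,0],-0.31],[-1,[0.1,0.2,0.5],-0.31],[-1,[0.1,0.2,1.5],-0.31],[-1,[0.1,0.2,2.5],-0.31],[-1,[0.1,0.2,3],-0.31],[-1,[0.1,0.2,3.2],-0.31],[-1,[0.1,0.2,3.3],-0.31],[-1,[0.1,0.2,3.3],-0.31]]'
python3 -m inch '[[-1,[0,0,0.1],0],[-1,[0,0,0.2],0],[-1,[0,0,0.3],0],[-1,[0,0,0.4],0],[-1,[0,0,0.4],0]]'
python3 -m inch '[[-1,[0,0,0.1],0],[-1,[0,0,0.2],0],[-1,[0,0,0.2],0]]'
python3 -c "
from h import *
st();go(.5908,.076,.08,1.571)"
```

```text
time: 12.4
eef_pos: [0.5911, 0.0768, 0.0953]
tcp_rot: [0.002, 1.0, -0.0, 0.0]
contact_force: [-0.1, 0.0, -7.3]
opening: 0.407
time: 12.9
eef_pos: [0.5908, 0.0768, 0.091]
tcp_rot: [0.002, 1.0, 0.0, -0.0]
contact_force: [0.2, 0.7, -8.6]
opening: 0.408
time: 13.2
eef_pos: [0.5907, 0.0768, 0.089]
tcp_rot: [0.002, 1.0, -0.0, -0.0]
contact_force: [-0.8, 0.1, -7.7]
opening: 0.406
{'time': 13.2, 'eef_pos': [0.5907, 0.0768, 0.089], 'contact_force': [-0.7606, 0.0787, -7.7086], 'wrist_torque': [-0.0002, -0.0401, 0.0098], 'opening': 0.4059, 'qpos': [-0.0409, 0.2432, 1.8673, -0.0, 1.0316, -1.6079]}
shift cm [-0.01, -0.08, 0.9] twist -0.004 yaw now 1.567
```

```bash
for i in 1 2 3; do python3 -m inch '[[-1,[0,0,0.1],0],[-1,[0,0,0.2],0],[-1,[0,0,0.2],0]]' | grep -E "pos|force"; done
```

```text
eef_pos: [0.5907, 0.0768, 0.087]
contact_force: [-0.0, 0.2, -7.9]
eef_pos: [0.5907, 0.0768, 0.085]
contact_force: [-0.4, 0.7, -8.2]
eef_pos: [0.5907, 0.0768, 0.083]
contact_force: [0.4, 0.4, -7.2]
```

```bash
for i in 1 2 3 4 5; do python3 -m inch '[[-1,[0,0,0.1],0],[-1,[0,0,0.2],0],[-1,[0,0,0.3],0],[-1,[0,0,0.4],0],[-1,[0,0,0.4],0]]' | grep -E "pos|force"; done
```

```text
eef_pos: [0.5907, 0.0768, 0.079]
contact_force: [0.3, 0.6, -7.8]
eef_pos: [0.5907, 0.0768, 0.0749]
contact_force: [-0.3, 0.3, -7.8]
eef_pos: [0.5907, 0.0768, 0.071]
contact_force: [-0.3, -0.3, -7.4]
eef_pos: [0.5907, 0.0768, 0.067]
contact_force: [0.4, -0.4, -7.1]
eef_pos: [0.5907, 0.0768, 0.063]
contact_force: [-0.3, 0.6, -8.5]
```

```bash
for i in 1 2 3; do python3 -m inch '[[-1,[0,0,0.1],0],[-1,[0,0,0.2],0],[-1,[0,0,0.2],0]]' | grep -E "pos|force"; done; python3 -c "
from h import *
st()"
```

```text
eef_pos: [0.5907, 0.0768, 0.061]
contact_force: [-0.3, 0.3, -8.2]
eef_pos: [0.5908, 0.0768, 0.059]
contact_force: [0.1, 1.2, -7.9]
eef_pos: [0.591, 0.0767, 0.0573]
contact_force: [0.4, -0.3, -7.1]
{'time': 17.5, 'eef_pos': [0.591, 0.0767, 0.0573], 'contact_force': [0.4387, -0.2697, -7.1021], 'wrist_torque': [-0.0836, 0.07, 0.0186], 'opening': 0.4114, 'qpos': [-0.041, 0.2866, 1.8806, -0.0002, 0.9742, -1.6079]}
```

```bash
for i in 1 2 ; do python3 -m inch '[[-1,[0,0,0.05],0],[-1,[0,0,0.1],0],[-1,[0,0,0.1],0]]' | grep -E "pos|force"; done; python3 -c "
from h import *
st()"
```

```text
eef_pos: [0.5911, 0.0764, 0.0563]
contact_force: [0.1, -0.5, -7.2]
eef_pos: [0.5911, 0.0764, 0.0553]
contact_force: [0.5, -2.6, -7.8]
{'time': 18.1, 'eef_pos': [0.5911, 0.0764, 0.0553], 'contact_force': [0.4735, -2.6017, -7.7615], 'wrist_torque': [-0.5364, -0.0276, -0.0489], 'opening': 0.4082, 'qpos': [-0.0412, 0.2894, 1.8813, -0.0007, 0.9705, -1.6078]}
```

Small lateral force (−2.6 N in y, with negative yaw moment) suggests the hole is already on the pin and touching its side. I'll ease the turn clockwise a little.

```bash
python3 -m inch '[[-1,[0,0,0],0.015],[-1,[0,0,0],0.015],[-1,[0,0,0],0.015]]' | grep -E "pos|force"; python3 -c "
from h import *
st()"; python3 -m inch '[[-1,[0,0,0.05],0],[-1,[0,0,0.1],0],[-1,[0,0,0.1],0]]' | grep -E "pos|force"; python3 -c "
from h import *
st()"
```

```text
eef_pos: [0.591, 0.0768, 0.0552]
contact_force: [1.3, -2.0, -7.4]
{'time': 18.4, 'eef_pos': [0.591, 0.0768, 0.0552], 'contact_force': [1.3282, -2.0473, -7.406], 'wrist_torque': [-0.3408, -0.1571, -0.073], 'opening': 0.4061, 'qpos': [-0.0409, 0.2894, 1.8814, 0.0, 0.9705, -1.5929]}
eef_pos: [0.591, 0.0768, 0.0542]
contact_force: [0.9, -1.1, -7.6]
{'time': 18.7, 'eef_pos': [0.591, 0.0768, 0.0542], 'contact_force': [0.894, -1.1292, -7.5772], 'wrist_torque': [-0.3664, -0.1336, -0.0262], 'opening': 0.408, 'qpos': [-0.0409, 0.2908, 1.8818, -0.0001, 0.9688, -1.5929]}
```

```bash
for i in 1 2 3; do python3 -m inch '[[-1,[0,0,0.05],0],[-1,[0,0,0.1],0],[-1,[0,0,0.1],0]]' | grep -E "pos|force"; python3 -c "
from h import *
print(status.get_state()['wrist_torque'])";done
```

```text
eef_pos: [0.591, 0.0767, 0.0532]
contact_force: [1.0, -1.8, -7.0]
[-0.32473029 -0.18813697 -0.04366877]
eef_pos: [0.5909, 0.0767, 0.0522]
contact_force: [0.1, -1.9, -7.4]
[-0.40860773 -0.14681382 -0.03876808]
eef_pos: [0.5909, 0.0767, 0.0512]
contact_force: [1.7, -2.9, -6.1]
[-0.4245591  -0.18694293 -0.04296227]
```

```bash
for i in 1 2 3; do python3 -m inch '[[-1,[0,-0.02,0.05],0],[-1,[0,-0.02,0.1],0],[-1,[0,-0.02,0.1],0]]' | grep -E "pos|force"; python3 -c "
from h import *
print(status.get_state()['wrist_torque'])";done
```

```text
eef_pos: [0.5909, 0.0767, 0.0501]
contact_force: [1.1, -0.7, -8.0]
[-0.25231139 -0.12569112 -0.0614543 ]
eef_pos: [0.5907, 0.0766, 0.049]
contact_force: [-0.3, -0.7, -7.4]
[-0.19861541 -0.13376527 -0.05877092]
eef_pos: [0.5908, 0.0764, 0.0487]
contact_force: [-2.5, -0.3, -4.2]
[0.08342515 0.19997483 0.05996486]
```

Contact comes exactly at the expected seated height (0.0487 against 0.0486 predicted). I'll release and rise.

```bash
python3 -m inch '[[-1,[0,0,0.03],0],[-1,[0,0,0.03],0],[-0.1,[0,0,0.03],0],[0,[0,0,0],0],[0.1,[0,0,0],0],[0.2,[0,0,0],0],[0.2,[0,0,0],0],[0.2,[0,0,0],0]]' 20
python3 -m inch '[[0.2,[0,0,-0.5],0],[0.2,[0,0,-1.5],0],[0.2,[0,0,-3],0],[0.2,[0,0,-5],0],[0.2,[0,0,-7],0],[0.2,[0,0,-9],0],[0.2,[0,0,-11],0],[0.2,[0,0,-13],0],[0.2,[0,0,-13],0]]'
python3 - <<'E'
from h import *
st();im=cams.read_camera("side");cv2.imwrite("pics/s1.png",cv2.resize(im[175:275,295:395],(600,600),interpolation=2))
cv2.imwrite("pics/t1.png",cams.read_camera("top"))
E
```

```text
time: 21.3
eef_pos: [0.591, 0.0761, 0.0483]
tcp_rot: [0.009, 1.0, -0.0, 0.0]
contact_force: [0.0, -0.4, 0.2]
opening: 0.601
time: 22.2
eef_pos: [0.5935, 0.0761, 0.1837]
tcp_rot: [0.009, 1.0, -0.0, 0.005]
contact_force: [0.5, -0.5, 0.4]
opening: 0.595
{'time': 22.2, 'eef_pos': [0.5935, 0.0761, 0.1837], 'contact_force': [0.5288, -0.537, 0.4232], 'wrist_torque': [-0.0006, -0.0139, 0.0965], 'opening': 0.5947, 'qpos': [-0.0419, 0.1379, 1.8024, 0.0, 1.1921, -1.5939]}
```

View pics/s1.png

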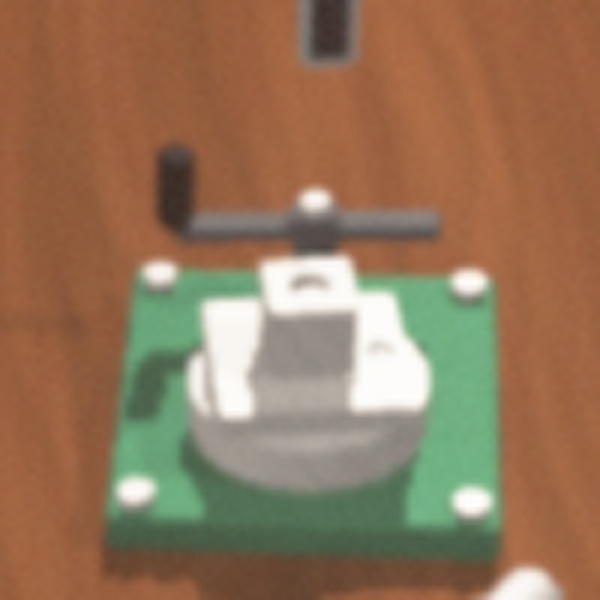

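The side view shows the die down flat on the turret with the shaft in its bore. The pin is in the hole at about (380,348), and the keeper is still open with its knob top at (175,155). Next I locate the knob.

```bash
python3 - <<'E'
from h import *
print("side knob",onz("side",324.2,200.5,.096).round(4))
go(.543,.163,.13,1.55);go(.543,.163,.072,1.55)
P=np.array([.6031,.1605]);a0=3.10
s=status.get_state();R=Rn.from_quat(s["tcp_rot"]).as_matrix()
p0=P+.06*np.array([np.cos(a0),np.sin(a0)])
for k in range(0,18):
    a=a0-.1*k; w=P+.06*np.array([np.cos(a),np.sin(a)])-p0
    print(k,(R[:2,:2].T@w*100).round(2),round(.1*k,2))
E
```

```text
side knob [0.5452 0.1621 0.096 ]
shift cm [5.0, 8.59, 4.92] twist 0.002 yaw now 1.552
shift cm [5.01, 8.59, 10.72] twist 0.002 yaw now 1.552
0 [0. 0.] 0.0
1 [-0.04  0.6 ] 0.1
2 [-0.15  1.19] 0.2
3 [-0.31  1.77] 0.3
4 [-0.53  2.33] 0.4
5 [-0.8   2.86] 0.5
6 [-1.12  3.36] 0.6
7 [-1.5   3.83] 0.7
8 [-1.92  4.26] 0.8
9 [-2.38  4.65] 0.9
10 [-2.87  4.98] 1.0
11 [-3.4   5.27] 1.1
12 [-3.95  5.5 ] 1.2
13 [-4.53  5.68] 1.3
14 [-5.11  5.8 ] 1.4
15 [-5.71  5.86] 1.5
16 [-6.31  5.86] 1.6
17 [-6.91  5.79] 1.7
```

```bash
python3 -m inch '[[-0.05,[2,3,0],0],[-0.05,[4,6,0],0],[-0.05,[5,8.6,0],0],[-0.05,[5,8.6,2],0],[-0.05,[5,8.6,4],0],[-0.05,[5,8.6,6],0],[-0.05,[5,8.6,7],0],[-0.05,[5,8.6,7.5],0],[-0.05,[5,8.6,7.5],0]]'
python3 -m inch '[[-0.05,[0,0,0.5],0],[-0.05,[0,0,1],0],[-0.05,[0,0,1.5],0],[-0.05,[0,0,2],0],[-0.05,[0,0,2],0]]'
python3 -m inch '[[-0.05,[0,0,0.4],0],[-0.05,[0,0,0.8],0],[-0.05,[0,0,1.1],0],[-0.05,[0,0,1.1],0]]'
```

```text
time: 23.2
eef_pos: [0.542, 0.1629, 0.1023]
tcp_rot: [0.01, 1.0, -0.0, -0.001]
contact_force: [-0.3, -0.4, 0.3]
opening: 0.473
time: 23.7
eef_pos: [0.5418, 0.163, 0.0823]
tcp_rot: [0.009, 1.0, -0.0, -0.001]
contact_force: [-0.2, 0.0, -0.0]
opening: 0.473
time: 24.1
eef_pos: [0.5421, 0.163, 0.0715]
tcp_rot: [0.009, 1.0, -0.0, -0.001]
contact_force: [0.1, -0.4, -0.4]
opening: 0.476
```

```bash
python3 -m inch '[[-0.3,[0,0,0],0],[-0.5,[0,0,0],0],[-1,[0,0,0],0],[-1,[0,0,0],0],[-1,[0,0,0],0],[-1,[0,0,0],0],[-1,[0,0,0],0]]' 20
```

```text
time: 24.8
eef_pos: [0.5425, 0.1635, 0.0726]
tcp_rot: [0.009, 1.0, 0.0, -0.0]
contact_force: [-2.0, 3.2, 3.3]
opening: 0.162
```

```bash
python3 -m inch '[[-1,[0,0.3,-0.1],0.05],[-1,[0,0.6,-0.1],0.1],[-1,[-0.1,0.9,-0.1],0.15],[-1,[-0.15,1.2,-0.1],0.2],[-1,[-0.23,1.5,-0.1],0.25],[-1,[-0.3,1.77,-0.1],0.3],[-1,[-0.42,2.05,-0.1],0.35],[-1,[-0.53,2.33,-0.1],0.4],[-1,[-0.66,2.6,-0.1],0.45],[-1,[-0.8,2.86,-0.1],0.5],[-1,[-0.96,3.1,-0.1],0.55],[-1,[-1.12,3.36,-0.1],0.6],[-1,[-1.3,3.6,-0.1],0.65],[-1,[-1.5,3.83,-0.1],0.7],[-1,[-1.7,4.05,-0.1],0.75],[-1,[-1.92,4.26,-0.1],0.8],[-1,[-1.92,4.26,-0.1],0.8]]'
python3 - <<'E'
from h import *
st()
P=np.array([.6031,.1605]);s=status.get_state();R=Rn.from_quat(s["tcp_rot"]).as_matrix();p=s["eef_pos"][:2]
print(np.linalg.norm(p-P),"joint",np.arctan2(*(p-P)[::-1])-1.428)
for a in np.arange(2.2,1.38,-.1):
    w=P+.06*np.array([np.cos(a),np.sin(a)])-p; print(round(a-1.428,3),(R[:2,:2].T@w*100).round(2))
E
```

```text
time: 26.5
eef_pos: [0.562, 0.2057, 0.0726]
tcp_rot: [0.398, 0.917, -0.0, -0.001]
contact_force: [-1.8, 3.4, 0.8]
opening: 0.157
{'time': 26.5, 'eef_pos': [0.562, 0.2057, 0.0726], 'contact_force': [-1.7829, 3.3831, 0.785], 'wrist_torque': [0.5142, 0.3883, 0.0961], 'opening': 0.1575, 'qpos': [0.1812, 0.2708, 1.8675, 0.0005, 1.0047, -0.5716]}
0.061095000541581575 joint 0.8816990689449891
0.772 [-0.15  0.65]
0.672 [-0.26  1.25]
0.572 [-0.42  1.82]
0.472 [-0.64  2.38]
0.372 [-0.91  2.92]
0.272 [-1.24  3.42]
0.172 [-1.61  3.89]
0.072 [-2.03  4.32]
-0.028 [-2.49  4.7 ]
```

```bash
python3 -m inch '[[-1,[-0.07,0.33,0],0.05],[-1,[-0.15,0.65,0],0.1],[-1,[-0.2,0.95,0],0.15],[-1,[-0.26,1.25,0],0.2],[-1,[-0.34,1.54,0],0.25],[-1,[-0.42,1.82,0],0.3],[-1,[-0.53,2.1,0],0.35],[-1,[-0.64,2.38,0],0.4],[-1,[-0.77,2.65,0],0.45],[-1,[-0.91,2.92,0],0.5],[-1,[-1.07,3.17,0],0.55],[-1,[-1.24,3.42,0],0.6],[-1,[-1.42,3.66,0],0.65],[-1,[-1.61,3.89,0],0.7],[-1,[-1.81,4.1,0],0.75],[-1,[-2.03,4.32,0],0.8],[-1,[-2.2,4.46,0],0.84],[-1,[-2.36,4.6,0],0.87],[-1,[-2.36,4.6,0],0.87]]'
python3 -m inch '[[-0.6,[0,0,0],0],[-0.4,[0,0,0],0],[-0.3,[0,0,0],0],[-0.3,[0,0,0],0],[-0.3,[0,0,-1],0],[-0.3,[0,0,-3],0],[-0.3,[0,0,-5],0],[-0.3,[0,0,-8],0],[-0.3,[0,0,-11],0],[-0.3,[0,0,-14],0],[-0.3,[0,0,-16],0],[-0.3,[0,0,-16],0]]'
python3 - <<'E'
from h import *
st();im=cams.read_camera("side");t=cams.read_camera("top");cv2.imwrite("pics/s2.png",np.hstack([cv2.resize(im[165:275,295:405],(400,400),interpolation=2),cv2.resize(t[160:270,210:320],(400,400),interpolation=2)]))
E
```

```text
time: 28.4
eef_pos: [0.6126, 0.222, 0.0728]
tcp_rot: [0.748, 0.664, 0.002, -0.001]
contact_force: [1.7, 8.3, -2.1]
opening: 0.161
time: 29.6
eef_pos: [0.6145, 0.2198, 0.239]
tcp_rot: [0.748, 0.664, 0.004, 0.002]
contact_force: [0.7, -0.3, 0.6]
opening: 0.353
{'time': 29.6, 'eef_pos': [0.6145, 0.2198, 0.239], 'contact_force': [0.6652, -0.2588, 0.6285], 'wrist_torque': [0.0083, -0.0078, 0.0298], 'opening': 0.3526, 'qpos': [0.1884, 0.213, 1.6139, -0.0002, 1.3054, 0.3065]}
```

View pics/s2.png

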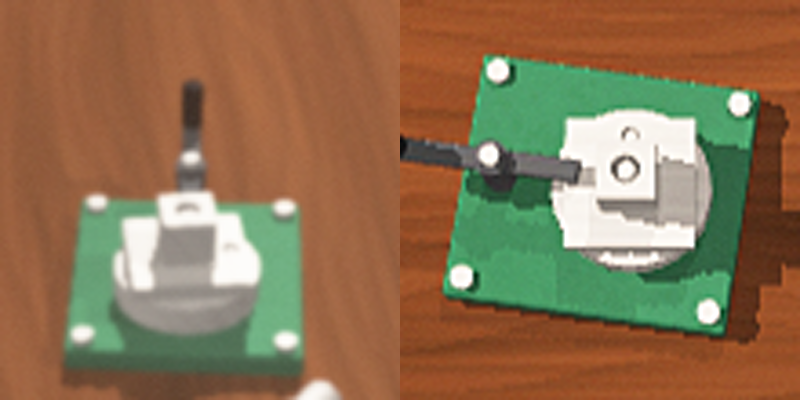

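The die is seated flat, with the pin visible in its hole. The keeper's short end (crop (580,170)) lies over the flange, pointing at the shaft. The gripper is clear, so I'm handing in.

```bash
python3 -c "
from h import *
print(ctrl.sign_off())"
```

```text
the job is handed in; nothing more can be done
None
```

The die is on the bender, fully down and flat on the turret, with its hole over the pin. The keeper is swung by its knob over the flange, and I handed the job in at about 30 s.

- **First grasp missed:** the fingertips stand about 22 mm farther back than the stated tool frame says, so the jaws first shut on air above the former. I then went lower in small steps and gripped it.
- **Forces:** the die slid down the shaft with no contact I could measure. It found the pin with 2–3 N sideways and a small corrective turn of 0.015 rad. The largest force I read in the whole job was about 8 N, the die's own weight aside.
- **Last checks:** the die touched down within 0.1 mm of the expected seated height. The last side and top pictures show the die flat, the pin in its hole and the short end over the flange pointing at the shaft. By eye the keeper is within a few hundredths of a radian of closed; I had no joint reading to confirm that.
- **Other things:** the gripper was clear with no force at the end. I didn't touch the hammer, tin, offcut or the coloured look-alikes, but I did not measure their positions again.
- **Pictures:** I viewed 12 in all, two past the budget.

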